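# Check the water mark on the serving tray with the damp meter

### The arm

A 7-joint arm with a two-finger parallel gripper is mounted at the origin on the work surface. World frame = base frame: x ahead of the robot, y to its left, z up, the work surface at z = 0. Lengths are in m, angles in rad, forces in N, time in s.
With the tool pointing down it reaches from about 0.425 to 1.025 m from the base axis. Payload 9.4 kg.
Tool frame: the origin (TCP) lies midway between the tips of the shut fingers; the grasp point (between the pads) lies 19 mm behind it; z points along the fingers, y is the direction in which the jaws open and shut (so a half turn about z gives the same grasp; the last joint's range is limited). The gripper opens to 93 mm and grips with 3 to 60 N. Pads are 15 mm wide; open, the fingers measure 128 mm over their backs; the gripper's body (75 mm by 188 mm) begins 65 mm behind the grasp point.
Start: joints at [-1.339, 0.599, -0.003, 1.599, 0.002, 0.943, -0.08], TCP at [0.22, 0.691, 0.219] pointing down, gripper open.
Joint ranges: [-2.57, 2.57], [-0.35, 1.97], [-1.29, 1.29], [0.11, 2.56], [-1.05, 4.19], [0.11, 1.86], [-2.63, 2.63]. Speed limits (rad/s): [2.22, 2.22, 3.01, 3.01, 3.14, 3.14, 3.14].

### API

Orientations are given as a unit quaternion [x, y, z, w].
In Python, from workcell import telemetry, snapshot, camera_info, robot gives the robot as it stands. The module is installed in compiled form; this text tells all that it offers.
- The arm moves only by the tool play_rows, never from a script. Its argument "series" is a list of rows, each a list of 3 entries, a list of its own where there are three numbers: the closure, from -1 (fully open) to 1 (shut), then the shift along the tool's x, y, z in cm, then the turn, a rotation vector about the tool's x, y, z in degrees. A call has 1 to 8 rows; each row shifts and turns the pose as measured when the row begins, along the tool's axes as they then stand; what a row does not reach is not made up. A row lasts 1/10 s, in which the tool goes at most 50 mm and 8.59 degrees, less where a joint would pass 70% of its speed; a pose out of reach is approached as far as the arm can. A call is refused whole if a number of a shift passes 5 or a number of a turn 8.59, either way. A call with a gripper value outside its range is refused whole. The fingers move at their own pace and stop on an object; "squeeze" is the grip in N (left out, the last holds). Time passes only in rows, so rows that do not move let the fingers close. It gives the time, the measured TCP pose, the force and the opening at its end, in the units of the state.
- telemetry.get_state(): the state, without advancing time (a new reading comes with each control period).
- snapshot(name): name is "scene" or "side" or "wrist"; returns the picture (480x640x3 uint8, red, green, blue); there is no depth.
- camera_info(name): a dict with "camera_matrix" (3x3 intrinsics, pixels), "D" ([k1, k2, p1, p2, k3] as OpenCV has them; the pictures are not rectified), "rvec" (rotation vector, rad) and "tvec" (3), from world to camera coordinates, as OpenCV has them; the wrist camera has in their place "tool_from_camera" (4x4, takes a point from camera to tool coordinates, whose origin is the TCP and whose axes are the flange's). Camera axes: x right, y down, z forward; pixel columns grow to the right and rows downward; lengths in m; the calibration is good to about 2 mm. A picture is of the moment at which its call begins: read the wrist's pose just before it. camera_info takes no time and is no camera call.
- robot.sign_off(): hands the job in, once; it reports no verdict.
The state is a dict: "clock": time; "joints": joint angles; "joint_velocities": joint speeds; "joint_torque": joint torques, N m; "tool_pos": TCP position; "orientation": TCP orientation; "force": force on the tool from outside, world axes, zero at the start; "torque": the same for the moment, N m; "opening": opening from 0.0 (shut) to 1.0 (fully open).
Only numpy, scipy, OpenCV 4.12 (cv2) and the standard library are available. Lean on these libraries where they do the work, as an engineer would, in place of code of your own. Each camera call takes 0.05 s, during which the arm holds its last target.

### The job

A drinking glass has left a ring-shaped water mark on the wooden serving tray: lift the caddy out of the tray by its bridge handle and stand it upright on the counter, clear of the tray. Then take the damp meter from its stand and hold it upright with its sprung tip inside the ring mark, pressed lightly so that the tip goes part of the way in but not to its stop, and finish while still holding it there. Never press the meter hard on the tray, and leave the jar, the bottle and the tumbler where they are.

Things in the scene. Friction and masses are not known exactly. Their poses are not given: they have to be found in the camera images.
- tray: Serving tray, pale wood, fixed to the counter: 240 (own x) x 190 (own y) x 30 mm high, walls and floor 8 mm thick, open at the top, a brass strip along the rim of the two long sides (to 99 mm from the middle). Origin: centre of its underside, z up; the floor's upper face is at z = 8 mm.
- mark_center (a point): Centre of the water mark, a flat dark ring (outer diameter 42, inner 32 mm) on the tray's floor, hidden under the caddy at first and anywhere up to 40 mm (tray x) and 25 mm (tray y) from the tray's middle. The point is on the floor's upper face; its z axis points up.
- caddy: Condiment caddy, loose, 0.3 to 0.6 kg, standing in the tray: an open white ceramic box with blue diamonds, 150 (own x) x 110 (own y) x 30 mm high, with a brass bridge handle: two posts, 12 (x) x 18 (y) mm, at own x = +-74 mm and a straight bar between them along own x, 160 mm long overall. Origin: centre of its underside, z up.
- caddy_grip (a point): Middle of the caddy's handle bar, 100 mm above the caddy's underside and over its centre of mass. The bar is 12 mm wide (caddy y) and 14 mm high; the gap below it to the box's rim is 63 mm.
- stand: Stand of the damp meter, a grey plastic block fixed to the counter, 80 (own x) x 70 (own y) x 45 mm high, with an upright through hole of 27 mm diameter in the middle. Origin: centre of its underside, z up.
- meter: Damp meter, loose, 0.18 kg: black flat-sided housing 44 (own x) x 26 (own y) x 85 mm high, below it a steel collar (20 mm diameter, 14 mm long) and a sprung tip. It stands upright, housing on the stand's top, collar and tip in its hole; lift it straight up 40 mm or more. Origin: centre of the housing's underside; z points up, away from the tip.
- tip (a point): Centre of the flat end of the meter's sprung tip (steel rod, 12 mm diameter), on the meter's own z axis, 32 mm below the meter's origin when the tip is not pressed.
- meter_tip (a joint): How far the meter's tip is pushed in: 0 = free, to 0.010 m = at its stop. Its spring starts to give at 1.2 N and needs 0.4 N more per mm, 5.2 N at the stop.
- jar: Lidded white and blue ceramic jar, 91 mm diameter, 150 mm tall, beyond the work. Leave alone. Origin: centre of its underside.
- bottle: Green glass bottle, 60 mm diameter, 200 mm tall, beyond the work. Leave alone. Origin: centre of its underside.
- tumbler: Drinking glass, 68 mm diameter, 85 mm tall, near the robot. Leave alone. Origin: centre of its underside.

How it is judged:
By the outcome, as a careful person would: the job done as asked, in the order asked, and still so for the second after the job is handed in, while the arm keeps its last pose, push and grip.
It also fails if it takes over 64 s, if anything falls off the work surface, if the arm or the gripper's body presses on something with over 40 N, if the wrist force passes 120 N, or if a joint passes its speed limit or range.

## Working session

There is one attempt and no reset: what is moved stays moved. The work goes in short steps, Python scripts to look and compute and a tool call to move; the robot and the scene stay as the last step left them, time stands still between calls to the robot, and variables do not carry over. Pictures are saved under pics/ and viewed, and the job is handed in when it is done.

Besides the shell and the picture viewer there is one more tool, called after "Call:" as name([rows], argument=value, ...), one row to a line, values as JSON. play_rows: Moves the arm, as the interface text tells. Its arguments: {"type":"object","properties":{"series":{"type":"array","items":{"type":"array"}},"squeeze":{"type":"number"}},"required":["series"]}

```bash
mkdir -p pics; python3 - <<'E'
from workcell import telemetry, snapshot, camera_info, robot
import cv2
s=telemetry.get_state();print(s)
for n in ["scene","side","wrist"]:
    print(n,camera_info(n))
    cv2.imwrite(f"pics/{n}0.png",cv2.cvtColor(snapshot(n),cv2.COLOR_RGB2BGR))
E
```

```text
{'clock': 0.0, 'joints': array([-1.33869452,  0.60009249, -0.00254571,  1.60011671,  0.00183383,
        0.94291894, -0.07981238]), 'joint_velocities': array([ 0.0006691 , -0.00111905,  0.00065723, -0.00139301, -0.00045612,
       -0.00143764,  0.0024089 ]), 'joint_torque': array([ 1.37051265e-04, -7.65063715e+01,  1.49751049e+00, -2.52362341e+01,
       -5.22931118e-02,  1.68963487e-02,  1.55809103e-04]), 'tool_pos': array([0.22021664, 0.69023402, 0.21778823]), 'orientation': array([ 1.53754496e-01,  9.88108783e-01, -7.66154018e-04, -3.47557950e-05]), 'force': array([0.1266588 , 0.09901686, 0.23607385]), 'torque': array([-0.0314292 ,  0.00455426, -0.05864946]), 'opening': 1.0036889767924027}
scene {'camera_matrix': array([[615.76559816,   0.        , 321.3063444 ],
       [  0.        , 615.76559816, 229.88761787],
       [  0.        ,   0.        ,   1.        ]]), 'D': array([0.00950121, 0.        , 0.        , 0.        , 0.        ]), 'rvec': array([ 2.05312227,  1.09009335, -0.50276107]), 'tvec': array([-0.27939977, -0.23389746,  1.52031558])}
side {'camera_matrix': array([[58
[... 255 characters left out ...]
64575488,  0.28670531]), 'tvec': array([-0.45484513,  0.26402107,  1.02213119])}
wrist {'camera_matrix': array([[426.28500838,   0.        , 321.72572196],
       [  0.        , 426.28500838, 242.43386541],
       [  0.        ,   0.        ,   1.        ]]), 'D': array([-0.09327479,  0.        ,  0.        ,  0.        ,  0.        ]), 'tool_from_camera': array([[ 5.70542091e-04, -9.55494023e-01, -2.95009909e-01,
         8.24237372e-02],
       [ 9.99999787e-01,  6.38975697e-04, -1.35573381e-04,
        -1.57226928e-04],
       [ 3.18043718e-04, -2.95009769e-01,  9.55494184e-01,
        -1.67317755e-01],
       [ 0.00000000e+00,  0.00000000e+00,  0.00000000e+00,
         1.00000000e+00]])}
```

View pics/scene0.png

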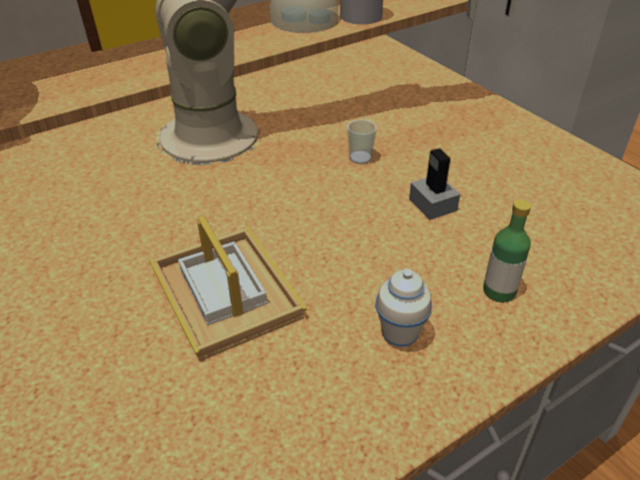

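View pics/side0.png

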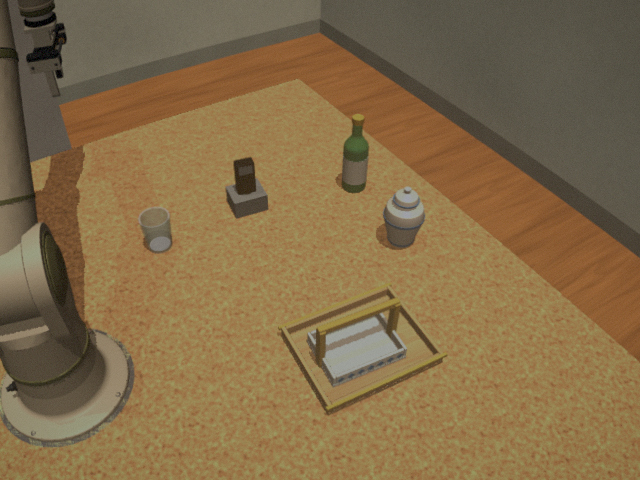

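View pics/wrist0.png

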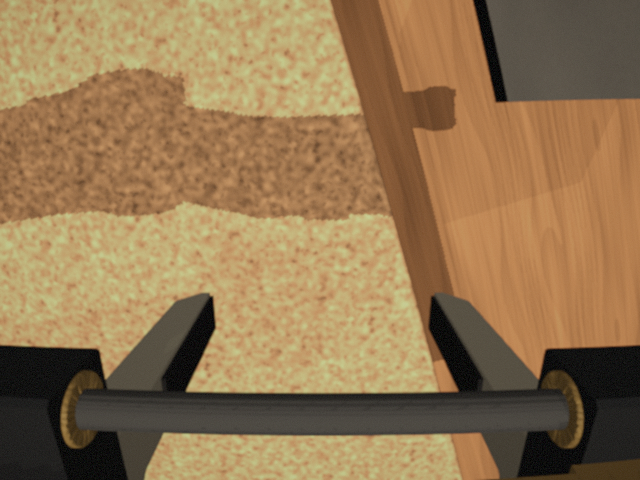

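```bash
cat > h.py <<'E'
import numpy as np, cv2
from workcell import camera_info
from scipy.spatial.transform import Rotation as R
from scipy.optimize import least_squares
def proj(n,P):
    c=camera_info(n);return cv2.projectPoints(np.float64(P).reshape(-1,3),c['rvec'],c['tvec'],c['camera_matrix'],c['D'])[0].reshape(-1,2)
def rayplane(n,uv,z):
    c=camera_info(n);u=cv2.undistortPoints(np.float64(uv).reshape(-1,1,2),c['camera_matrix'],c['D']).reshape(-1,2)
    Rm=cv2.Rodrigues(c['rvec'])[0];o=-Rm.T@c['tvec'];d=np.c_[u,np.ones(len(u))]@Rm
    return o+d*((z-o[2])/d[:,2])[:,None]
def wpose(s):
    T=np.eye(4);T[:3,:3]=R.from_quat(s['orientation']).as_matrix();T[:3,3]=s['tool_pos'];return T@camera_info('wrist')['tool_from_camera']
def wray(s,uv,z):
    c=camera_info('wrist');u=cv2.undistortPoints(np.float64(uv).reshape(-1,1,2),c['camera_matrix'],c['D']).reshape(-1,2)
    T=wpose(s);d=np.c_[u,np.ones(len(u))]@T[:3,:3].T;o=T[:3,3]
    return o+d*((z-o[2])/d[:,2])[:,None]
def wproj(s,P):
    c=camera_info('wrist');T=np.linalg.inv(wpose(s))
    return cv2.projectPoints(np.float64(P).reshape(-1,3),cv2.Rodrigues(T[:3,:3])[0],T[:3,3],c['camera_matrix'],c['D'])[0].reshape(-1,2)
def fit(model,obs,x0=None):
    # model: Nx3 ; obs {cam: {idx:uv}} -> x,y,yaw  (z=0)
    def W(p): 
        c,s=np.cos(p[2]),np.sin(p[2]);return model@np.array([[c,s,0],[-s,c,0],[0,0,1]])+[p[0],p[1],0]
    def f(p):
        r=[]
        for n,o in obs.items():
            k=list(o);r.append((proj(n,W(p)[k])-np.array([o[i] for i in k])).ravel())
        return np.concatenate(r)
    s=least_squares(f,x0);return s.x,np.abs(s.fun).reshape(-1,2).round(1)
E
python3 - <<'E'
from h import *
a=cv2.imread('pics/scene0.png');b=cv2.imread('pics/side0.png')
def crop(im,x,y,w,h,n): cv2.imwrite(n,cv2.resize(im[y:y+h,x:x+w],None,fx=800/w,fy=800/w,interpolation=cv2.INTER_CUBIC))
crop(a,140,210,180,135+15,'pics/s1.png')
crop(b,270,280,190,140,'pics/d1.png')
m=np.vstack([cv2.resize(a[135:235,390:490],(400,400)),]);m2=cv2.resize(b[140:240,200:300],(400,400));cv2.imwrite('pics/m1.png',np.hstack([m,m2]))
for n,o in [('scene',[(153,268),(247,235),(302,308),(200,353)]),('side',[(281,330),(390,293),(444,355),(330,408)])]: print(rayplane(n,o,0.03).round(3))
print('jar,bottle,tumbler base',rayplane('scene',[(402,335),(502,293),(361,157)],0).round(3),rayplane('side',[(403,240),(354,186),(160,245)],0).round(3))
E
```

```text
[[ 0.404 -0.304  0.03 ]
 [ 0.418 -0.119  0.03 ]
 [ 0.636 -0.133  0.03 ]
 [ 0.627 -0.318  0.03 ]]
[[ 0.392 -0.117  0.03 ]
 [ 0.621 -0.151  0.03 ]
 [ 0.614 -0.324  0.03 ]
 [ 0.379 -0.303  0.03 ]]
jar,bottle,tumbler base [[ 0.758 -0.013  0.   ]
 [ 0.784  0.2    0.   ]
 [ 0.288  0.255  0.   ]] [[ 0.761 -0.021 -0.   ]
 [ 0.779  0.196 -0.   ]
 [ 0.289  0.251  0.   ]]
```

View pics/s1.png

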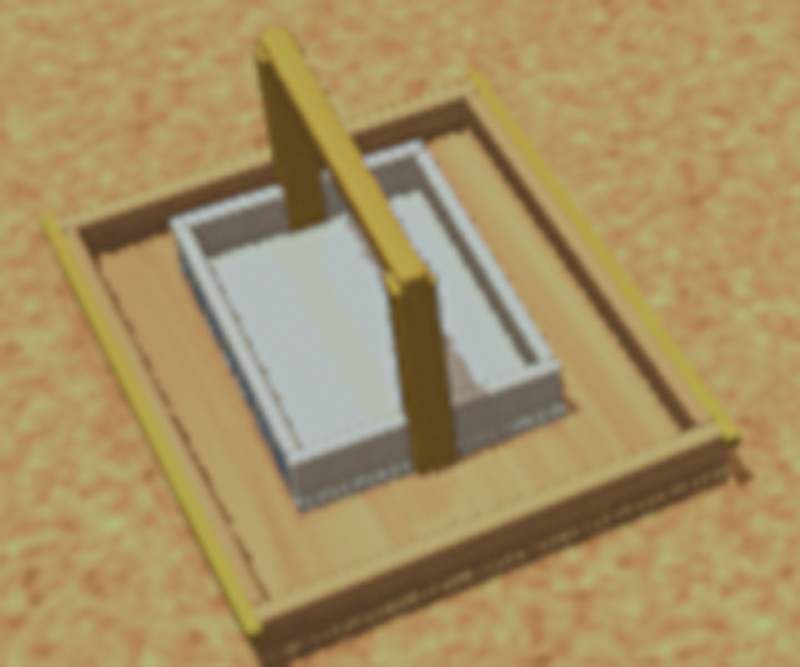

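View pics/d1.png

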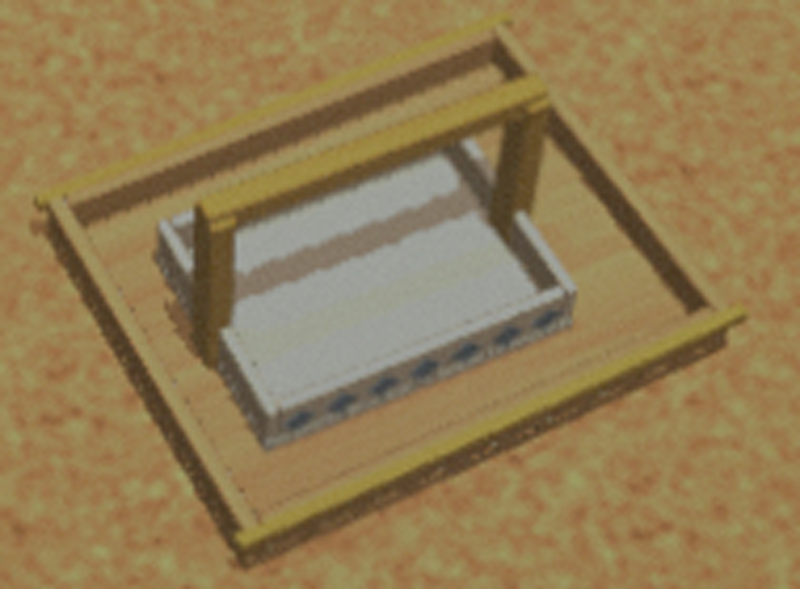

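View pics/m1.png

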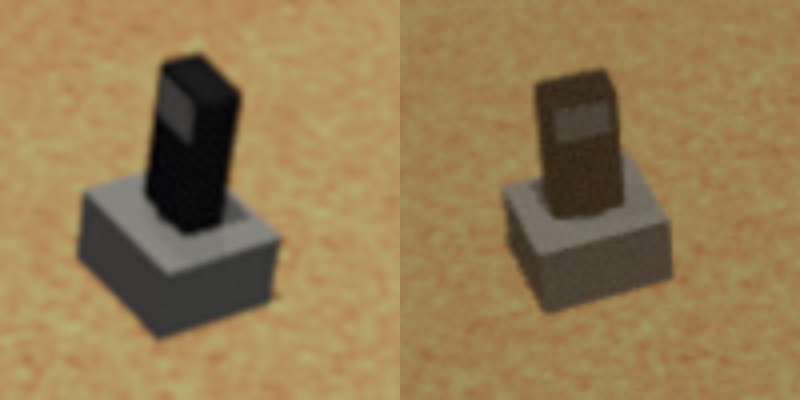

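```bash
cat > f.py <<'E'
from h import *
S=lambda x,y:(140+x/4.4444,210+y/4.4444); D=lambda x,y:(270+x/4.2105,280+y/4.2105)
T=np.array([[-.12,-.099,.03],[.12,-.099,.03],[.12,.099,.03],[-.12,.099,.03]])
print('tray',fit(T,{'scene':{0:S(45,222),1:S(255,632),2:S(735,438),3:S(475,75)},'side':{3:D(38,203),2:D(508,17),1:D(742,318),0:D(240,543)}},[.51,-.22,0]))
C=np.array([[-.075,-.055,.038],[.075,-.055,.038],[.075,.055,.038],[-.075,.055,.038],[.08,-.006,.115],[.08,.006,.115],[-.08,-.006,.115],[-.08,.006,.115]])
print('caddy',fit(C,{'scene':{0:S(172,222),1:S(295,462),2:S(558,368),3:S(420,145),4:S(392,287),5:S(432,272),6:S(262,45),7:S(290,30)},'side':{0:D(278,410),1:D(575,290),3:D(160,235)}},[.51,-.22,0]))
A=lambda x,y:(390+x/4,135+y/4); B=lambda x,y:(200+(x-400)/4,140+y/4)
M=np.array([[x*.022,y*.013,.13] for x,y in [(-1,-1),(1,-1),(1,1),(-1,1)]])
St=np.array([[x*.04,y*.035,.045] for x,y in [(-1,-1),(1,-1),(1,1),(-1,1)]])
print(rayplane('scene',[A(83,195),A(165,275),A(280,238)],.045).round(3),rayplane('side',[B(503,188),B(543,252),B(670,220),B(627,157)],.045).round(3))
print(rayplane('scene',[A(162,65),A(200,52),A(240,92),A(205,105)],.13).round(3),rayplane('side',[B(537,82),B(603,70),B(613,93)],.13).round(3))
E
python3 f.py
```

```text
tray (array([ 0.50735029, -0.21508388, -0.09059317]), array([[1.6, 0. ],
       [3.7, 1.1],
       [0.5, 2.3],
       [0.8, 0.2],
       [1.3, 3.4],
       [2.1, 1.5],
       [0.1, 1.2],
       [2.7, 1. ]]))
caddy (array([ 0.49803921, -0.2152707 , -0.11794957]), array([[1.1, 0. ],
       [1.4, 1. ],
       [0.6, 0.1],
       [0.2, 1. ],
       [1.4, 0.6],
       [0.6, 0.3],
       [1.8, 2.4],
       [1.6, 1. ],
       [0.9, 0.1],
       [2.3, 1.9],
       [0.2, 4.3]]))
[[0.481 0.238 0.045]
 [0.556 0.227 0.045]
 [0.566 0.297 0.045]] [[0.485 0.307 0.045]
 [0.479 0.241 0.045]
 [0.554 0.228 0.045]
 [0.561 0.294 0.045]]
[[0.504 0.259 0.13 ]
 [0.505 0.283 0.13 ]
 [0.543 0.275 0.13 ]
 [0.542 0.253 0.13 ]] [[0.503 0.282 0.13 ]
 [0.54  0.273 0.13 ]
 [0.534 0.25  0.13 ]]
```

```bash
cat > go.py <<'E'
import sys
from h import *
from workcell import telemetry
# usage: go.py x y z yawdeg(jaw axis heading)
def delta(t,yaw,s=None):
    s=s or telemetry.get_state()
    Rc=R.from_quat(s['orientation']);y=np.deg2rad(yaw)
    Y=np.array([np.cos(y),np.sin(y),0]);Z=np.array([0,0,-1.]);X=np.cross(Y,Z)
    Rt=R.from_matrix(np.c_[X,Y,Z])
    return Rc.inv().apply(np.array(t)-s['tool_pos'])*100,np.degrees((Rc.inv()*Rt).as_rotvec())
if __name__=='__main__':
    a=list(map(float,sys.argv[1:]));s=telemetry.get_state()
    d,r=delta(a[:3],a[3],s);print('t',round(s['clock'],2),'pos',s['tool_pos'].round(4),'cm',d.round(2),'deg',r.round(2),'n>=',np.ceil(max(np.linalg.norm(d)/5,np.linalg.norm(r)/8.59)),'F',s['force'].round(1),'op',round(s['opening'],3))
E
python3 go.py .45 .35 .25 83.5
```

```text
t 0.15 pos [0.2202 0.6904 0.218 ] cm [-32.23 -25.45  -3.17] deg [ -0.07   0.   -11.19] n>= 9.0 F [0.3 0.5 0.9] op 0.999
```

Call:
play_rows([
  [-1, [-3.6, -2.8, -0.4], [0, 0, 0]],
  [-1, [-3.6, -2.8, -0.4], [0, 0, 0]],
  [-1, [-3.6, -2.8, -0.4], [0, 0, 0]],
  [-1, [-3.6, -2.8, -0.4], [0, 0, 0]],
  [-1, [-3.6, -2.8, -0.4], [0, 0, 0]],
  [-1, [-3.6, -2.8, -0.4], [0, 0, 0]],
  [-1, [-3.6, -2.8, -0.4], [0, 0, 0]],
  [-1, [-3.6, -2.8, -0.4], [0, 0, 0]],
])

```text
clock: 0.95
tool_pos: [0.4274, 0.3849, 0.2468]
orientation: [0.147, 0.989, -0.002, -0.002]
force: [0.9, 0.3, 0.0]
opening: 1.003
```

```bash
python3 go.py .47 -.215 .25 83.5
```

```text
t 0.95 pos [0.4274 0.3849 0.2468] cm [-21.56 -56.15  -0.18] deg [ -0.21  -0.25 -10.44] n>= 13.0 F [0.9 0.3 0. ] op 1.003
```

Call:
play_rows([
  [-1, [-1.5, -3.8, 0], [0, 0, -2.6]],
  [-1, [-1.5, -3.8, 0], [0, 0, -2.6]],
  [-1, [-1.5, -3.8, 0], [0, 0, -2.6]],
  [-1, [0, 0, 0], [0, 0, 0]],
])

```text
clock: 1.35
tool_pos: [0.4469, 0.2518, 0.2472]
orientation: [0.082, 0.997, -0.003, -0.001]
force: [0.5, 1.1, 0.2]
opening: 0.998
```

```bash
python3 - <<'E'
from h import *
from workcell import telemetry,snapshot
import pickle
s=telemetry.get_state();cv2.imwrite("pics/w1.png",cv2.cvtColor(snapshot('wrist'),cv2.COLOR_RGB2BGR));pickle.dump(s,open('s1.pkl','wb'))
E
python3 go.py .47 -.215 .25 83.5
```

```text
t 1.4 pos [0.4466 0.2546 0.2473] cm [ -9.96 -45.95  -0.12] deg [-0.21 -0.14 -2.88] n>= 10.0 F [-0.   1.4 -1. ] op 1.002
```

View pics/w1.png

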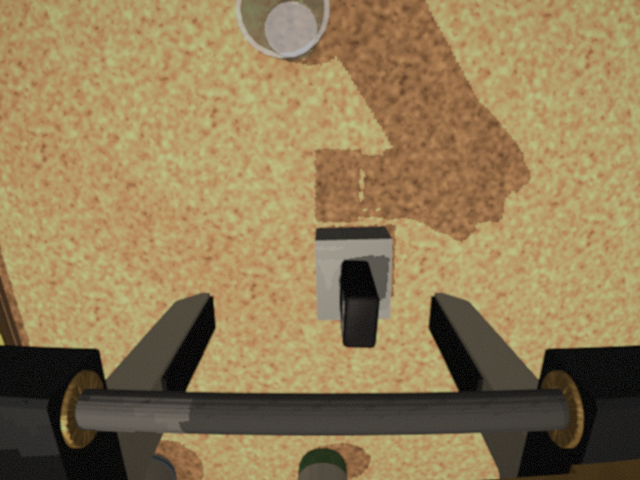

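```bash
python3 - <<'E'
from h import *
import pickle
s=pickle.load(open('s1.pkl','rb'))
print(wray(s,[(316,239),(390,239),(392,318),(318,320)],.045).round(4))
print(wray(s,[(342,293),(374,293),(376,346),(343,346)],.13).round(4))
Rm=R.from_quat(s['orientation']).as_matrix();print(np.degrees(np.arctan2(Rm[1,1],Rm[0,1])))
E
```

```text
[[0.4733 0.2408 0.045 ]
 [0.4842 0.307  0.045 ]
 [0.5635 0.2998 0.045 ]
 [0.5539 0.2291 0.045 ]]
[[0.492  0.2583 0.13  ]
 [0.4958 0.2813 0.13  ]
 [0.5396 0.2773 0.13  ]
 [0.5355 0.2526 0.13  ]]
80.56738020000378
```

Call:
play_rows([
  [-1, [-0.9, -4.4, 0], [0, 0, -0.4]],
  [-1, [-0.9, -4.4, 0], [0, 0, -0.4]],
  [-1, [-0.9, -4.4, 0], [0, 0, -0.4]],
  [-1, [-0.9, -4.4, 0], [0, 0, -0.4]],
  [-1, [-0.9, -4.4, 0], [0, 0, -0.4]],
  [-1, [-0.9, -4.4, 0], [0, 0, -0.4]],
  [-1, [-0.9, -4.4, 0], [0, 0, -0.4]],
  [-1, [-0.9, -4.4, 0], [0, 0, 0]],
])

```text
clock: 2.2
tool_pos: [0.4755, -0.099, 0.2473]
orientation: [0.046, 0.999, 0.002, 0.001]
force: [0.3, 0.9, -0.3]
opening: 1.001
```

```bash
python3 go.py .46 -.215 .25 83.5
```

```text
t 2.2 pos [ 0.4755 -0.099   0.2473] cm [  0.47 -11.69  -0.32] deg [0.22 0.05 1.19] n>= 3.0 F [ 0.3  0.9 -0.3] op 1.001
```

Call:
play_rows([
  [-1, [0.2, -4, 0], [0, 0, 0.5]],
  [-1, [0.2, -4, 0], [0, 0, 0.5]],
  [-1, [0.2, -3.5, 0], [0, 0, 0.2]],
  [-1, [0, 0, 0], [0, 0, 0]],
])

```text
clock: 2.6
tool_pos: [0.461, -0.2193, 0.2467]
orientation: [0.058, 0.998, 0.001, 0.002]
force: [-0.2, 0.5, 0.3]
opening: 1.003
```

```bash
python3 - <<'E'
from h import *
from workcell import telemetry,snapshot
import pickle
s=telemetry.get_state();cv2.imwrite("pics/w2.png",cv2.cvtColor(snapshot('wrist'),cv2.COLOR_RGB2BGR));pickle.dump(s,open('s2.pkl','wb'))
E
python3 go.py .498 -.215 .25 83.5
```

```text
t 2.65 pos [ 0.4616 -0.2169  0.2466] cm [-3.59  0.61 -0.33] deg [ 0.22  0.19 -0.07] n>= 1.0 F [0.1 0.7 0.2] op 0.998
```

View pics/w2.png

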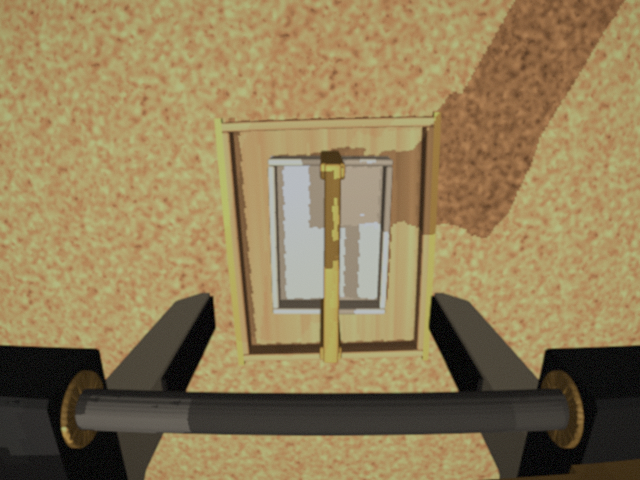

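```bash
python3 - <<'E'
from h import *
import pickle
s=pickle.load(open('s2.pkl','rb'))
b=wray(s,[(333,165),(330,361)],.115);print(b.round(4),b.mean(0),np.degrees(np.arctan2(*(b[1]-b[0])[1::-1])),np.linalg.norm(b[1]-b[0]))
c=wray(s,[(269,158),(391,158),(385,314),(273,314)],.038);print(c.round(4),c.mean(0))
c=wray(s,[(217,119),(440,113),(426,362),(240,362)],.03);print(c.round(4),c.mean(0))
E
```

```text
[[ 0.416  -0.206   0.115 ]
 [ 0.5721 -0.2254  0.115 ]] [ 0.49407247 -0.21567387  0.115     ] -7.083901130870945 0.1572538335693274
[[ 0.4131 -0.2597  0.038 ]
 [ 0.4254 -0.1537  0.038 ]
 [ 0.5754 -0.1699  0.038 ]
 [ 0.5625 -0.2788  0.038 ]] [ 0.49410896 -0.21553528  0.038     ]
[[ 0.3745 -0.3011  0.03  ]
 [ 0.3919 -0.1067  0.03  ]
 [ 0.6411 -0.1298  0.03  ]
 [ 0.6178 -0.3233  0.03  ]] [ 0.50636039 -0.21520554  0.03      ]
```

Call:
play_rows([
  [-1, [-3.5, 0.4, 0], [0.2, 0.2, 0]],
  [-1, [0, 0, 4], [0, 0, 0]],
  [-1, [0, 0, 0], [0, 0, 0]],
])

```text
clock: 2.95
tool_pos: [0.5009, -0.2119, 0.2063]
orientation: [0.055, 0.998, 0.001, 0.001]
force: [-0.0, 0.6, 0.7]
opening: 1.001
```

```bash
python3 go.py .496 -.2155 .089 83
```

```text
t 2.95 pos [ 0.5009 -0.2119  0.2063] cm [ 0.47 -0.44 11.73] deg [0.13 0.11 0.64] n>= 3.0 F [-0.   0.6  0.7] op 1.001
```

Call:
play_rows([
  [-1, [0.3, -0.3, 3], [0, 0, 0.5]],
  [-1, [0.1, -0.1, 3], [0, 0, 0]],
  [-1, [0, 0, 3], [0, 0, 0]],
  [-1, [0, 0, 2], [0, 0, 0]],
  [-1, [0, 0, 0], [0, 0, 0]],
  [-1, [0, 0, 0], [0, 0, 0]],
])

```text
clock: 3.55
tool_pos: [0.5039, -0.2064, 0.0994]
orientation: [0.054, 0.999, 0.003, 0.004]
force: [-0.2, -0.6, -0.0]
opening: 1.001
```

```bash
python3 go.py .496 -.2155 .089 83;python3 - <<'E'
from h import *
from workcell import snapshot
a=snapshot('wrist');b=cv2.resize(snapshot('side')[260:440,220:460],(640,480))
cv2.imwrite("pics/w3.png",cv2.cvtColor(cv2.resize(np.hstack([a,b]),(800,300)),cv2.COLOR_RGB2BGR))
E
```

```text
t 3.55 pos [ 0.5039 -0.2064  0.0994] cm [ 0.7  -0.99  1.03] deg [0.33 0.42 0.76] n>= 1.0 F [-0.2 -0.6 -0. ] op 1.001
```

View pics/w3.png

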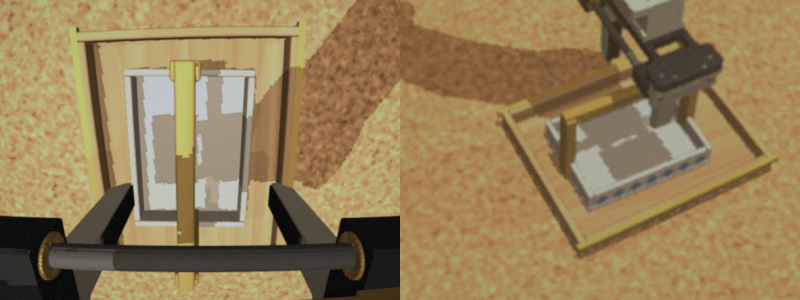

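Call:
play_rows([
  [-1, [0.7, -1.0, 0.5], [0.3, 0.4, 0.7]],
  [-1, [0, 0, 0.4], [0, 0, 0]],
  [-1, [0, 0, 0], [0, 0, 0]],
])

```text
clock: 3.95
tool_pos: [0.4968, -0.2172, 0.093]
orientation: [0.061, 0.998, -0.001, 0.003]
force: [0.8, -0.6, -0.1]
opening: 0.999
```

```bash
python3 go.py .496 -.2155 .089 83
```

```text
t 3.95 pos [ 0.4968 -0.2172  0.093 ] cm [0.1  0.16 0.4 ] deg [-0.07  0.32 -0.02] n>= 1.0 F [ 0.8 -0.6 -0.1] op 0.999
```

Call:
play_rows([
  [-1, [0.1, 0.2, 0.4], [0, 0.3, 0]],
  [-1, [0, 0, 0], [0, 0, 0]],
  [1, [0, 0, 0], [0, 0, 0]],
  [1, [0, 0, 0], [0, 0, 0]],
  [1, [0, 0, 0], [0, 0, 0]],
  [1, [0, 0, 0], [0, 0, 0]],
  [1, [0, 0, 0], [0, 0, 0]],
  [1, [0, 0, 0], [0, 0, 0]],
], squeeze=40)

```text
clock: 4.75
tool_pos: [0.4961, -0.215, 0.089]
orientation: [0.061, 0.998, -0.001, 0.0]
force: [0.0, 0.3, 0.7]
opening: 0.535
```

```bash
python3 go.py .496 -.2155 .089 83
```

```text
t 4.75 pos [ 0.4961 -0.215   0.089 ] cm [ 0.01 -0.05 -0.  ] deg [-0.06  0.01 -0.05] n>= 1.0 F [0.  0.3 0.7] op 0.535
```

Call:
play_rows([
  [1, [0, 0, 0], [0, 0, 0]],
  [1, [0, 0, 0], [0, 0, 0]],
  [1, [0, 0, 0], [0, 0, 0]],
  [1, [0, 0, 0], [0, 0, 0]],
  [1, [0, 0, 0], [0, 0, 0]],
  [1, [0, 0, 0], [0, 0, 0]],
  [1, [0, 0, 0], [0, 0, 0]],
  [1, [0, 0, 0], [0, 0, 0]],
])

```text
clock: 5.55
tool_pos: [0.496, -0.2155, 0.0888]
orientation: [0.062, 0.998, -0.001, 0.0]
force: [-0.4, -0.2, 0.7]
opening: 0.128
```

Call:
play_rows([
  [1, [0, 0, 0], [0, 0, 0]],
  [1, [0, 0, -1], [0, 0, 0]],
  [1, [0, 0, -1.5], [0, 0, 0]],
  [1, [0, 0, -2], [0, 0, 0]],
  [1, [0, 0, -2], [0, 0, 0]],
  [1, [0, 0, -1.5], [0, 0, 0]],
  [1, [0, 0, -0.5], [0, 0, 0]],
  [1, [0, 0, 0], [0, 0, 0]],
])

```text
clock: 6.35
tool_pos: [0.493, -0.2136, 0.1776]
orientation: [0.061, 0.998, 0.0, -0.003]
force: [0.3, -0.1, -4.7]
opening: 0.126
```

```bash
python3 go.py .52 .05 .17 83;python3 - <<'E'
from h import *
from workcell import snapshot
a=snapshot('scene');b=cv2.resize(snapshot('side')[260:440,220:460],(640,480))
cv2.imwrite("pics/w4.png",cv2.cvtColor(cv2.resize(np.hstack([a,b]),(800,300)),cv2.COLOR_RGB2BGR))
E
```

```text
t 6.35 pos [ 0.493  -0.2136  0.1776] cm [ 0.54 26.49  0.78] deg [ 0.03 -0.38 -0.03] n>= 6.0 F [ 0.3 -0.1 -4.7] op 0.126
```

View pics/w4.png

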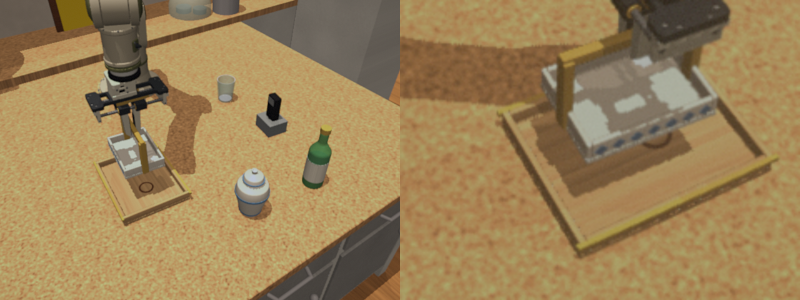

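Call:
play_rows([
  [1, [0.1, 2, 0], [0, 0, 0]],
  [1, [0.1, 3.5, 0], [0, 0, 0]],
  [1, [0.1, 4, 0], [0, 0, 0]],
  [1, [0.1, 4, 0], [0, 0, 0]],
  [1, [0.1, 4, 0], [0, 0, 0]],
  [1, [0, 3.5, 0], [0, 0, 0]],
  [1, [0, 2, 0], [0, 0, 0]],
  [1, [0, 0, 0], [0, 0, 0]],
])

```text
clock: 7.25
tool_pos: [0.5135, 0.0227, 0.1691]
orientation: [0.063, 0.998, -0.0, -0.01]
force: [0.1, 0.3, -6.2]
opening: 0.124
```

```bash
python3 go.py .51 .05 .084 83
```

```text
t 7.25 pos [0.5135 0.0227 0.1691] cm [0.53 2.68 8.51] deg [-0.1  -1.1  -0.27] n>= 2.0 F [ 0.1  0.3 -6.2] op 0.124
```

Call:
play_rows([
  [1, [0.1, 1.5, 1.5], [0, -0.6, -0.2]],
  [1, [0.1, 1, 2], [0, -0.5, 0]],
  [1, [0, 0, 2], [0, 0, 0]],
  [1, [0, 0, 1.5], [0, 0, 0]],
  [1, [0, 0, 0], [0, 0, 0]],
])

```text
clock: 7.75
tool_pos: [0.5128, 0.0471, 0.0938]
orientation: [0.061, 0.998, -0.002, -0.002]
force: [-0.6, 0.1, -4.9]
opening: 0.127
```

```bash
python3 go.py .51 .05 .081 83;python3 - <<'E'
from h import *
from workcell import snapshot
a=snapshot('scene');b=cv2.resize(snapshot('side')[240:420,150:390],(640,480))
cv2.imwrite("pics/w5.png",cv2.cvtColor(cv2.resize(np.hstack([a,b]),(800,300)),cv2.COLOR_RGB2BGR))
E
```

```text
t 7.75 pos [0.5128 0.0471 0.0938] cm [0.31 0.26 1.28] deg [-0.24 -0.18 -0.  ] n>= 1.0 F [-0.6  0.1 -4.9] op 0.127
```

View pics/w5.png

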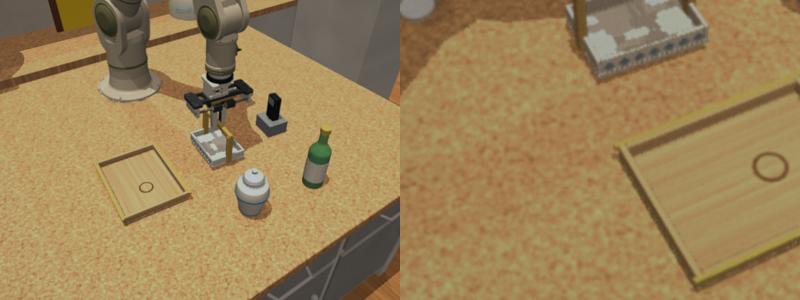

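Call:
play_rows([
  [1, [0, 0, 0.7], [0, 0, 0]],
  [1, [0, 0, 0.3], [0, 0, 0]],
  [1, [0, 0, 0.2], [0, 0, 0]],
  [1, [0, 0, 0], [0, 0, 0]],
])

```text
clock: 8.25
tool_pos: [0.5151, 0.0461, 0.0845]
orientation: [0.062, 0.998, -0.002, 0.001]
force: [0.4, -0.0, -4.4]
opening: 0.127
```

Call:
play_rows([
  [1, [0, 0, 0.3], [0, 0, 0]],
  [1, [0, 0, 0.1], [0, 0, 0]],
  [1, [0, 0, 0], [0, 0, 0]],
])

```text
clock: 8.55
tool_pos: [0.5155, 0.0459, 0.0809]
orientation: [0.062, 0.998, -0.001, 0.002]
force: [-1.0, 0.7, -3.4]
opening: 0.124
```

Call:
play_rows([
  [1, [0, 0, 0.1], [0, 0, 0]],
  [1, [0, 0, 0.1], [0, 0, 0]],
  [1, [0, 0, 0], [0, 0, 0]],
])

```text
clock: 8.85
tool_pos: [0.5156, 0.0458, 0.0811]
orientation: [0.063, 0.998, -0.001, 0.002]
force: [-0.1, 0.9, -4.6]
opening: 0.123
```

Call:
play_rows([
  [1, [0, 0, 0.2], [0, 0, 0]],
  [1, [0, 0, 0], [0, 0, 0]],
])

```text
clock: 9.05
tool_pos: [0.5159, 0.0456, 0.0811]
orientation: [0.063, 0.998, -0.001, 0.003]
force: [0.1, -0.6, -5.1]
opening: 0.126
```

```bash
python3 go.py .51 .05 .081 83;python3 - <<'E'
from h import *
from workcell import snapshot
b=cv2.resize(snapshot('side')[230:320,200:320],(800,600))
cv2.imwrite("pics/w6.png",cv2.cvtColor(b,cv2.COLOR_RGB2BGR))
E
```

```text
t 9.05 pos [0.5159 0.0456 0.0811] cm [0.64 0.36 0.01] deg [-0.06  0.37 -0.2 ] n>= 1.0 F [ 0.1 -0.6 -5.1] op 0.126
```

View pics/w6.png

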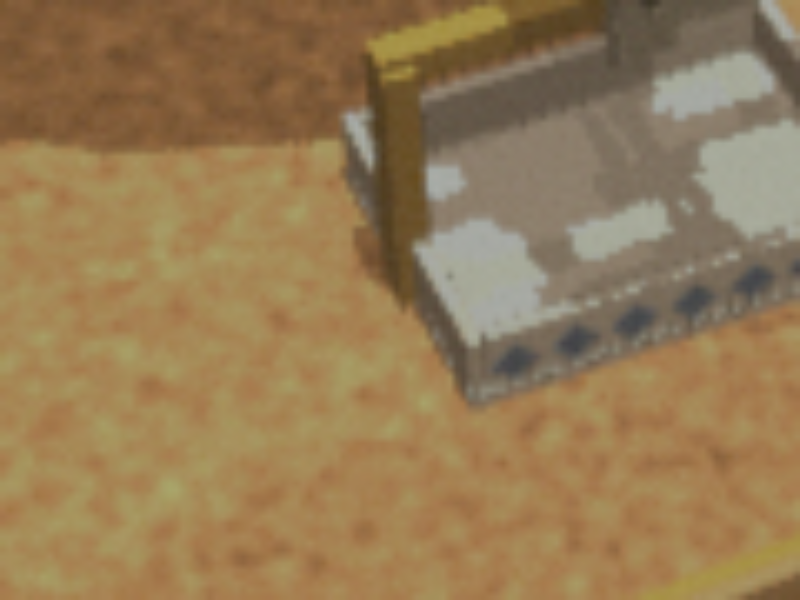

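Call:
play_rows([
  [1, [0, 0, 0.4], [0, 0.3, 0]],
  [1, [0, 0, 0], [0, 0, 0]],
])

```text
clock: 9.3
tool_pos: [0.5178, 0.0456, 0.0796]
orientation: [0.063, 0.998, 0.0, 0.003]
force: [0.4, -0.7, -5.0]
opening: 0.125
```

Call:
play_rows([
  [1, [0.1, 0, 0.4], [0, 0.3, 0]],
  [1, [0, 0, 0], [0, 0, 0]],
])

```text
clock: 9.5
tool_pos: [0.5189, 0.0457, 0.078]
orientation: [0.063, 0.998, 0.001, 0.002]
force: [-1.3, -0.2, -5.1]
opening: 0.127
```

```bash
python3 go.py .517 .046 .079 83
```

```text
t 9.5 pos [0.5189 0.0457 0.078 ] cm [ 0.19  0.01 -0.1 ] deg [ 0.11  0.27 -0.24] n>= 1.0 F [-1.3 -0.2 -5.1] op 0.127
```

```bash
python3 - <<'E'
from h import *
from workcell import snapshot,telemetry
im=cv2.cvtColor(snapshot('side'),cv2.COLOR_RGB2BGR)
b=cv2.resize(im[210:310,190:330],(798,570),interpolation=cv2.INTER_CUBIC)
C=np.array([[sx*.075,sy*.055,0] for sx,sy in [(-1,-1),(1,-1),(1,1),(-1,1)]])
for z,col in [(0,(0,0,255)),(.01,(255,0,0))]:
    W=C@R.from_euler('z',7,degrees=True).as_matrix()+[.519,.046,z]
    p=proj('side',W);print(p.round(1))
    for q in p: cv2.circle(b,tuple(((q-[190,210])*5.7).astype(int)),3,col,-1)
cv2.imwrite("pics/w7.png",b)
for i in range(3): print(telemetry.get_state()['force'].round(2),telemetry.get_state()['tool_pos'].round(4))
E
```

```text
[[272.4 290.8]
 [337.7 268.6]
 [315.6 236.5]
 [253.3 256.2]]
[[272.2 287.5]
 [337.8 265.4]
 [315.7 233.2]
 [253.  252.9]]
[ 1.22 -0.09 -4.05] [0.519  0.0457 0.0779]
[ 1.22 -0.09 -4.05] [0.519  0.0457 0.0779]
[ 1.22 -0.09 -4.05] [0.519  0.0457 0.0779]
```

View pics/w7.png

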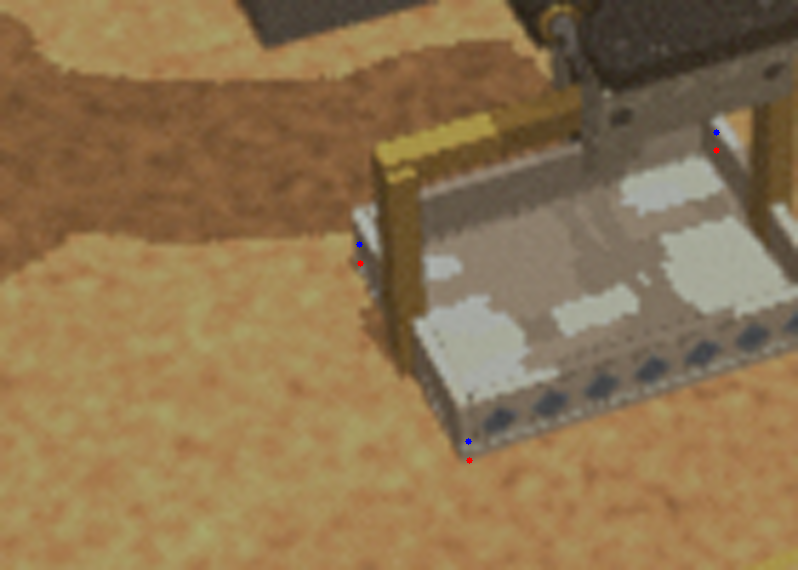

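Call:
play_rows([
  [1, [0.1, 0, 0.4], [0, 0.2, 0]],
  [1, [0, 0, 0.2], [0, 0, 0]],
])

```text
clock: 9.75
tool_pos: [0.5199, 0.0459, 0.0756]
orientation: [0.063, 0.998, 0.002, 0.003]
force: [-11.1, -0.8, 40.3]
opening: 0.125
```

```bash
python3 go.py .517 .046 .079 83
```

```text
t 9.75 pos [0.5199 0.0459 0.0756] cm [ 0.28 -0.02 -0.34] deg [ 0.21  0.34 -0.27] n>= 1.0 F [-11.1  -0.8  40.3] op 0.125
```

Call:
play_rows([
  [1, [0, 0, -0.1], [0, 0, 0]],
  [1, [0, 0, 0], [0, 0, 0]],
])

```text
clock: 9.95
tool_pos: [0.5197, 0.046, 0.0765]
orientation: [0.063, 0.998, 0.002, 0.003]
force: [-0.6, 0.2, -5.1]
opening: 0.127
```

Call:
play_rows([
  [1, [0, 0, 0.1], [0, 0, 0]],
  [-1, [0, 0, 0], [0, 0, 0]],
  [-1, [0, 0, 0], [0, 0, 0]],
  [-1, [0, 0, 0], [0, 0, 0]],
  [-1, [0, 0, 0], [0, 0, 0]],
  [-1, [0, 0, 0], [0, 0, 0]],
  [-1, [0, 0, 0], [0, 0, 0]],
  [-1, [0, 0, 0], [0, 0, 0]],
])

```text
clock: 10.75
tool_pos: [0.5199, 0.0463, 0.074]
orientation: [0.063, 0.998, 0.002, 0.002]
force: [0.6, -0.3, -0.1]
opening: 0.68
```

```bash
python3 go.py .52 .046 .18 83
```

```text
t 10.75 pos [0.5199 0.0463 0.074 ] cm [-6.00e-02  1.00e-02 -1.06e+01] deg [ 0.2   0.26 -0.24] n>= 3.0 F [ 0.6 -0.3 -0.1] op 0.68
```

Released; rise straight up.

Call:
play_rows([
  [-1, [0, 0, 0], [0, 0, 0]],
  [-1, [0, 0, -2], [0, 0, 0]],
  [-1, [0, 0, -4], [0, 0, 0]],
  [-1, [0, 0, -4], [0, 0, 0]],
  [-1, [0, 0, -4], [0, 0, 0]],
  [-1, [0, 0, 0], [0, 0, 0]],
])

```text
clock: 11.35
tool_pos: [0.5187, 0.0456, 0.2178]
orientation: [0.063, 0.998, 0.001, 0.001]
force: [0.5, -0.2, 0.1]
opening: 1.0
```

```bash
python3 go.py .519 .268 .22 82;python3 - <<'E'
from h import *
from workcell import snapshot
a=snapshot('scene');b=snapshot('side')
cv2.imwrite('pics/sc8.png',cv2.cvtColor(a,cv2.COLOR_RGB2BGR));cv2.imwrite('pics/sd8.png',cv2.cvtColor(b,cv2.COLOR_RGB2BGR))
cv2.imwrite("pics/w8.png",cv2.cvtColor(np.hstack([cv2.resize(a[200:380,130:370],(400,300)),cv2.resize(b[200:440,190:510],(400,300))]),cv2.COLOR_RGB2BGR))
E
```

```text
t 11.35 pos [0.5187 0.0456 0.2178] cm [ 2.78 22.06 -0.17] deg [0.13 0.06 0.75] n>= 5.0 F [ 0.5 -0.2  0.1] op 1.0
```

View pics/w8.png

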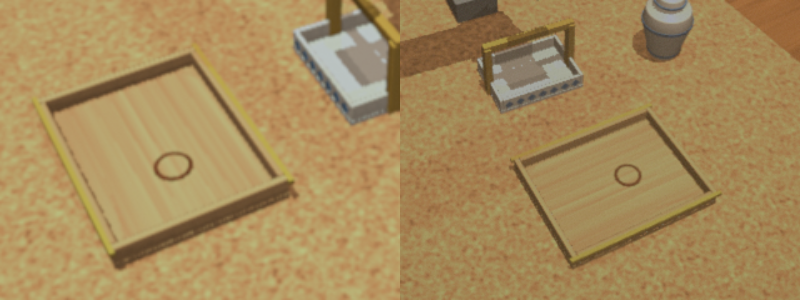

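Call:
play_rows([
  [-1, [0.4, 3, 0], [0, 0, 0]],
  [-1, [0.4, 4, 0], [0, 0, 0]],
  [-1, [0.4, 4, 0], [0, 0, 0.3]],
  [-1, [0.4, 4, 0], [0, 0, 0.3]],
  [-1, [0.4, 4, 0], [0, 0, 0]],
  [-1, [0.2, 2, 0], [0, 0, 0]],
  [-1, [0, 0, 0], [0, 0, 0]],
])

```text
clock: 12.15
tool_pos: [0.5177, 0.2615, 0.2022]
orientation: [0.07, 0.997, -0.004, -0.009]
force: [1.2, 0.7, -0.0]
opening: 0.998
```

```bash
python3 - <<'E'
from h import *
print(rayplane('scene',[(233.8,299.6)],.008).round(4),rayplane('side',[(371.6,340)],.008).round(4))
E
python3 go.py .519 .268 .076 82
```

```text
[[ 0.5352 -0.2118  0.008 ]] [[ 0.5332 -0.2128  0.008 ]]
t 12.15 pos [0.5177 0.2615 0.2022] cm [-0.25  0.77 12.61] deg [-0.5  -0.99 -0.08] n>= 3.0 F [ 1.2  0.7 -0. ] op 0.998
```

Call:
play_rows([
  [-1, [-0.2, 0.7, 1], [-0.5, -0.9, 0]],
  [-1, [0, 0, 1], [0, 0, 0]],
  [-1, [0, 0, 0], [0, 0, 0]],
])

```text
clock: 12.45
tool_pos: [0.5188, 0.2647, 0.1774]
orientation: [0.071, 0.997, -0.002, -0.003]
force: [-0.1, -0.5, 0.2]
opening: 1.0
```

```bash
python3 - <<'E'
from h import *
from workcell import telemetry,snapshot
import pickle
s=telemetry.get_state();cv2.imwrite("pics/w9.png",cv2.cvtColor(snapshot('wrist'),cv2.COLOR_RGB2BGR));pickle.dump(s,open('s9.pkl','wb'))
E
python3 go.py .519 .268 .076 82
```

```text
t 12.5 pos [0.5191 0.2647 0.178 ] cm [-0.    0.38 10.2 ] deg [-0.29 -0.32 -0.13] n>= 3.0 F [ 0.4 -0.5 -0.3] op 1.0
```

View pics/w9.png

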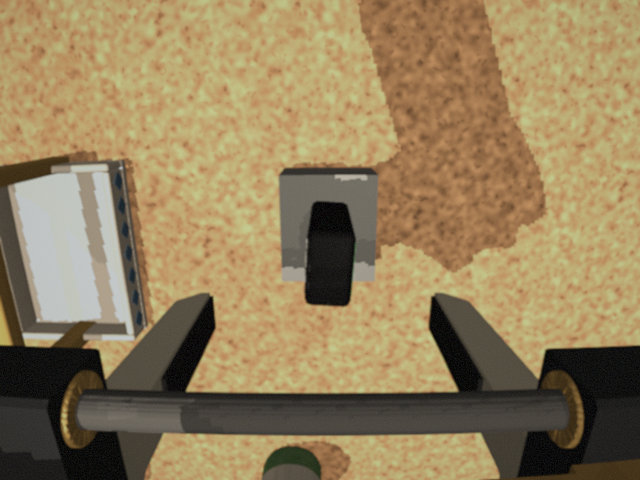

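```bash
python3 - <<'E'
from h import *
import pickle
s=pickle.load(open('s9.pkl','rb'))
a=wray(s,[(280,174),(378,174),(375,280),(281,280)],.045);print(a.round(4),a.mean(0))
a=wray(s,[(308,234),(354,234),(351,304),(307,304)],.13);print(a.round(4),a.mean(0))
for p in a,:
  print(np.degrees(np.arctan2((p[2]-p[1])[1],(p[2]-p[1])[0])))
E
```

```text
[[0.4739 0.2404 0.045 ]
 [0.4835 0.3088 0.045 ]
 [0.5629 0.2982 0.045 ]
 [0.553  0.2277 0.045 ]] [0.51831434 0.2687779  0.045     ]
[[0.4969 0.26   0.13  ]
 [0.5002 0.2839 0.13  ]
 [0.5399 0.2775 0.13  ]
 [0.5366 0.2535 0.13  ]] [0.51840474 0.26874335 0.13      ]
-9.137617088454535
```

Call:
play_rows([
  [-1, [0, 0.4, 2], [-0.3, -0.3, 0]],
  [-1, [0, 0, 3], [0, 0, 0]],
  [-1, [0, 0, 3], [0, 0, 0]],
  [-1, [0, 0, 0], [0, 0, 0]],
])

```text
clock: 12.9
tool_pos: [0.5216, 0.2643, 0.0977]
orientation: [0.074, 0.997, 0.0, 0.001]
force: [0.2, 0.5, -0.4]
opening: 0.999
```

```bash
python3 go.py .5185 .2688 .076 82
```

```text
t 12.9 pos [0.5216 0.2643 0.0977] cm [0.38 0.4  2.16] deg [ 0.04  0.11 -0.46] n>= 1.0 F [ 0.2  0.5 -0.4] op 0.999
```

Call:
play_rows([
  [-1, [0.4, 0.4, 1], [0, 0.1, -0.4]],
  [-1, [0, 0, 0.8], [0, 0, 0]],
  [-1, [0, 0, 0], [0, 0, 0]],
  [-1, [0, 0, 0], [0, 0, 0]],
])

```text
clock: 13.3
tool_pos: [0.5199, 0.2683, 0.0816]
orientation: [0.071, 0.997, 0.001, 0.001]
force: [-0.3, -0.5, 0.4]
opening: 1.0
```

```bash
python3 go.py .5185 .2688 .076 82
```

```text
t 13.3 pos [0.5199 0.2683 0.0816] cm [0.14 0.03 0.56] deg [ 0.12  0.13 -0.16] n>= 1.0 F [-0.3 -0.5  0.4] op 1.0
```

Call:
play_rows([
  [-1, [0.1, 0, 0.5], [0.1, 0.1, 0]],
  [-1, [0, 0, 0], [0, 0, 0]],
  [1, [0, 0, 0], [0, 0, 0]],
  [1, [0, 0, 0], [0, 0, 0]],
  [1, [0, 0, 0], [0, 0, 0]],
  [1, [0, 0, 0], [0, 0, 0]],
  [1, [0, 0, 0], [0, 0, 0]],
  [1, [0, 0, 0], [0, 0, 0]],
], squeeze=40)

```text
clock: 14.1
tool_pos: [0.5198, 0.2691, 0.0783]
orientation: [0.071, 0.997, 0.001, 0.002]
force: [-0.3, 0.2, -0.3]
opening: 0.533
```

Call:
play_rows([
  [1, [0, 0, 0], [0, 0, 0]],
  [1, [0, 0, 0], [0, 0, 0]],
  [1, [0, 0, 0], [0, 0, 0]],
  [1, [0, 0, 0], [0, 0, 0]],
  [1, [0, 0, 0], [0, 0, 0]],
  [1, [0, 0, 0], [0, 0, 0]],
  [1, [0, 0, 0], [0, 0, 0]],
])

```text
clock: 14.8
tool_pos: [0.5197, 0.269, 0.0782]
orientation: [0.071, 0.997, 0.001, 0.001]
force: [0.1, 0.6, 0.8]
opening: 0.279
```

```bash
python3 go.py .5185 .2688 .076 82
```

```text
t 14.8 pos [0.5197 0.269  0.0782] cm [ 0.12 -0.03  0.22] deg [ 0.12  0.16 -0.15] n>= 1.0 F [0.1 0.6 0.8] op 0.279
```

Call:
play_rows([
  [1, [0, 0, 0], [0, 0, 0]],
  [1, [0, 0, -1], [0, 0, 0]],
  [1, [0, 0, -1.5], [0, 0, 0]],
  [1, [0, 0, -1.5], [0, 0, 0]],
  [1, [0, 0, -1.5], [0, 0, 0]],
])

```text
clock: 15.3
tool_pos: [0.5179, 0.2679, 0.1341]
orientation: [0.071, 0.997, -0.001, -0.001]
force: [-0.4, 0.3, -1.8]
opening: 0.28
```

Call:
play_rows([
  [1, [0, 0, -2], [0, 0, 0]],
  [1, [0, 0, -3], [0, 0, 0]],
  [1, [0, 0, -3], [0, 0, 0]],
  [1, [0, 0, 0], [0, 0, 0]],
])

```text
clock: 15.7
tool_pos: [0.5178, 0.2676, 0.2208]
orientation: [0.071, 0.997, -0.0, -0.0]
force: [0.1, -0.2, -1.7]
opening: 0.279
```

```bash
python3 go.py .5 -.212 .24 82;python3 - <<'E'
from h import *
from workcell import snapshot
a=snapshot('scene');b=snapshot('side')
cv2.imwrite("pics/w10.png",cv2.cvtColor(np.hstack([cv2.resize(a[50:230,340:580],(400,300)),cv2.resize(b[100:280,140:380],(400,300))]),cv2.COLOR_RGB2BGR))
E
```

```text
t 15.7 pos [0.5178 0.2676 0.2208] cm [ -5.06 -47.73  -1.91] deg [-0.02 -0.02 -0.18] n>= 10.0 F [ 0.1 -0.2 -1.7] op 0.279
```

View pics/w10.png

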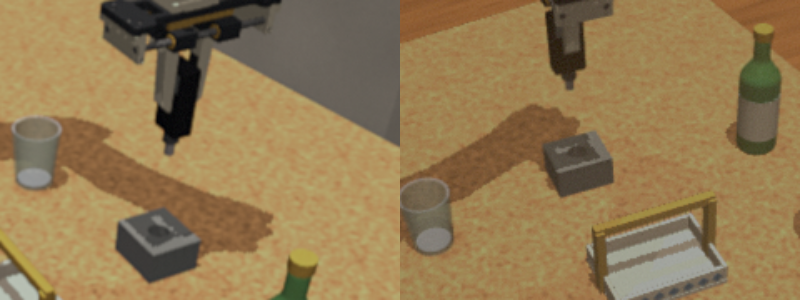

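Call:
play_rows([
  [1, [-0.4, -2.5, -0.3], [0, 0, 0]],
  [1, [-0.4, -4.2, -0.2], [0, 0, 0]],
  [1, [-0.4, -4.5, 0], [0, 0, 0]],
  [1, [-0.4, -4.5, 0], [0, 0, 0]],
  [1, [-0.4, -4.5, 0], [0, 0, 0]],
  [1, [-0.4, -4.5, 0], [0, 0, 0]],
  [1, [-0.4, -4.5, 0], [0, 0, 0]],
  [1, [-0.4, -4.5, 0], [0, 0, 0]],
])

```text
clock: 16.6
tool_pos: [0.4948, -0.0753, 0.213]
orientation: [0.064, 0.998, -0.003, -0.01]
force: [1.1, 0.2, -0.9]
opening: 0.284
```

```bash
python3 go.py .48 -.212 .2 83
```

```text
t 16.6 pos [ 0.4948 -0.0753  0.213 ] cm [ -0.3  -13.74   1.39] deg [-0.39 -1.13 -0.29] n>= 3.0 F [ 1.1  0.2 -0.9] op 0.284
```

Call:
play_rows([
  [1, [0, -4.2, 0], [-0.4, -1.1, -0.3]],
  [1, [0, -4.2, 0], [0, 0, 0]],
  [1, [0, -3.6, 0], [0, 0, 0]],
  [1, [0, -1, 0], [0, 0, 0]],
  [1, [0, 0, 0], [0, 0, 0]],
])

```text
clock: 17.1
tool_pos: [0.4717, -0.2151, 0.207]
orientation: [0.066, 0.998, -0.0, -0.006]
force: [0.1, -1.0, -1.9]
opening: 0.279
```

```bash
python3 - <<'E'
from h import *
from workcell import telemetry,snapshot
import pickle
s=telemetry.get_state();cv2.imwrite("pics/w11.png",cv2.cvtColor(snapshot('wrist'),cv2.COLOR_RGB2BGR));pickle.dump(s,open('s11.pkl','wb'))
print(wproj(s,[[.534,-.212,.008]]))
E
python3 go.py .534 -.212 .15 83
```

```text
[[334.31966263 276.76424825]]
t 17.15 pos [ 0.4718 -0.2142  0.207 ] cm [-6.2   1.04  5.63] deg [-0.05 -0.64 -0.47] n>= 2.0 F [-0.1  0.5 -2.2] op 0.28
```

View pics/w11.png

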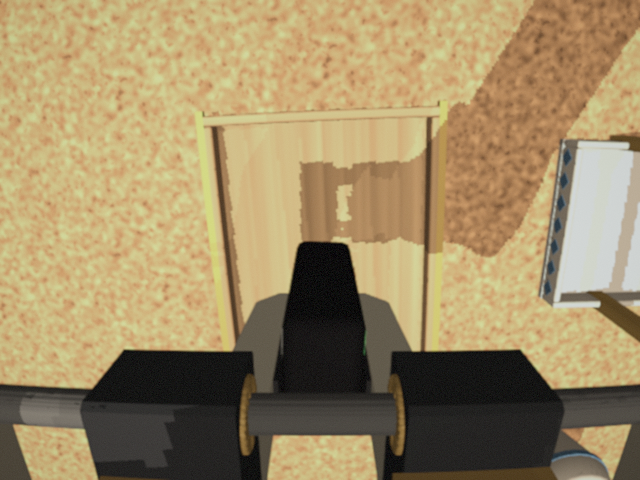

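```bash
python3 - <<'E'
from h import *
for n,f,(x,y) in [('scene','pics/sc8.png',(234,300)),('side','pics/sd8.png',(372,340))]:
    im=cv2.imread(f);w=22;c=cv2.cvtColor(im[y-w:y+w,x-w:x+w],cv2.COLOR_BGR2GRAY)
    m=(c<np.median(c)-25).astype(np.uint8)
    k,l,st,ce=cv2.connectedComponentsWithStats(m)
    i=1+np.argmax(st[1:,4]);cnt=max(cv2.findContours((l==i).astype(np.uint8),0,2)[0],key=len)
    e=cv2.fitEllipse(cnt);p=(e[0][0]+x-w,e[0][1]+y-w);print(n,st[i],e,p,rayplane(n,[p],.008).round(4))
E
```

```text
scene [ 10  13  24  18 155] ((21.524641036987305, 21.326723098754883), (16.785037994384766, 23.71206283569336), 80.09353637695312) (233.5246410369873, 299.3267230987549) [[ 0.5343 -0.2118  0.008 ]]
side [ 11  13  22  19 137] ((21.811412811279297, 21.84795379638672), (17.377342224121094, 21.51223373413086), 100.0238265991211) (371.8114128112793, 339.8479537963867) [[ 0.5337 -0.2127  0.008 ]]
```

Call:
play_rows([
  [1, [-2.2, 0.4, 0], [0, -0.6, -0.4]],
  [1, [-2.2, 0.3, 1], [0, 0, 0]],
  [1, [-1.5, 0.1, 2], [0, 0, 0]],
  [1, [0, 0, 2], [0, 0, 0]],
  [1, [0, 0, 0], [0, 0, 0]],
])

```text
clock: 17.65
tool_pos: [0.5343, -0.2027, 0.1528]
orientation: [0.056, 0.998, 0.002, -0.002]
force: [-0.5, -0.1, -1.3]
opening: 0.276
```

```bash
python3 go.py .534 -.212 .12 83
```

```text
t 17.65 pos [ 0.5343 -0.2027  0.1528] cm [-0.09 -0.94  3.28] deg [ 0.22 -0.23  0.56] n>= 1.0 F [-0.5 -0.1 -1.3] op 0.276
```

Call:
play_rows([
  [1, [-0.1, -0.9, 1], [0.2, -0.2, 0.5]],
  [1, [0, 0, 2], [0, 0, 0]],
  [1, [0, 0, 2], [0, 0, 0]],
  [1, [0, 0, 1], [0, 0, 0]],
  [1, [0, 0, 0], [0, 0, 0]],
  [1, [0, 0, 0], [0, 0, 0]],
])

```text
clock: 18.25
tool_pos: [0.5355, -0.2097, 0.0925]
orientation: [0.059, 0.998, -0.0, 0.001]
force: [-0.0, 0.5, -2.5]
opening: 0.277
```

```bash
python3 go.py .534 -.212 .073 83; python3 - <<'E'
from h import *
from workcell import snapshot
a=snapshot('scene');b=snapshot('side')
cv2.imwrite("pics/w12.png",cv2.cvtColor(np.hstack([cv2.resize(a[230:350,170:330][:, :120],(400,400),interpolation=2),cv2.resize(b[250:370,310:430],(400,400),interpolation=2)]),cv2.COLOR_RGB2BGR))
E
```

```text
t 18.25 pos [ 0.5355 -0.2097  0.0925] cm [ 0.12 -0.25  1.95] deg [0.01 0.12 0.23] n>= 1.0 F [-0.   0.5 -2.5] op 0.277
```

View pics/w12.png

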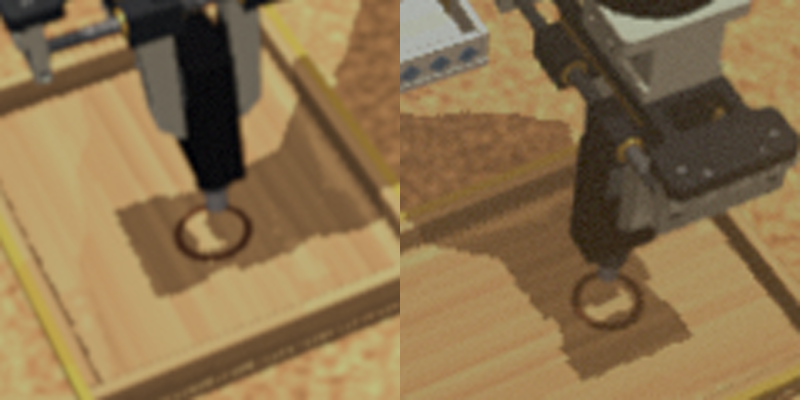

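```bash
python3 - <<'E'
from h import *
from workcell import telemetry
s=telemetry.get_state();Z=R.from_quat(s['orientation']).apply([0,0,1]);print(Z.round(4))
obs=[('scene',(170+217/3.333,230+208/3.333)),('side',(310+206/3.333,250+278/3.333))]
f=lambda p:np.concatenate([proj(n,[p])[0]-np.array(o) for n,o in obs])
r=least_squares(f,[.534,-.212,.02]);print(r.x.round(4),r.fun.round(2))
E
```

```text
[ 2.8e-03 -3.0e-04 -1.0e+00]
[ 0.535  -0.2081  0.0231] [-0.28  0.3  -0.26 -0.36]
```

Call:
play_rows([
  [1, [0.1, -0.3, 0.3], [0, 0.1, 0.2]],
  [1, [0, 0, 0], [0, 0, 0]],
])

```text
clock: 18.55
tool_pos: [0.535, -0.2131, 0.091]
orientation: [0.061, 0.998, -0.0, 0.002]
force: [-0.5, 0.1, -1.5]
opening: 0.282
```

```bash
cat > avg.py <<'E'
import sys
from h import *
from workcell import telemetry,snapshot
F=[];P=[]
for i in range(int(sys.argv[1])):
    snapshot('side');s=telemetry.get_state();F.append(s['force']);P.append(s['tool_pos'])
F=np.array(F);print(s['clock'].__round__(2),'F',F.mean(0).round(2),'sd',F.std(0).round(2),'P',np.mean(P,0).round(4),'Z',R.from_quat(s['orientation']).apply([0,0,1]).round(4))
E
python3 avg.py 12; python3 go.py .534 -.212 .073 83
```

```text
19.15 F [ 0.17 -0.1  -1.57] sd [0.57 0.57 0.61] P [ 0.5351 -0.2125  0.0908] Z [ 2.8e-03 -4.0e-04 -1.0e+00]
t 19.15 pos [ 0.5351 -0.2125  0.0907] cm [0.12 0.04 1.77] deg [-0.    0.16  0.05] n>= 1.0 F [-0.2  0.6 -1.7] op 0.279
```

Call:
play_rows([
  [1, [0.1, 0, 0.5], [0, 0.1, 0]],
  [1, [0, 0, 0.5], [0, 0, 0]],
  [1, [0, 0, 0], [0, 0, 0]],
])

```text
clock: 19.45
tool_pos: [0.534, -0.2122, 0.0798]
orientation: [0.061, 0.998, -0.0, 0.0]
force: [0.3, -0.2, -1.4]
opening: 0.281
```

```bash
python3 avg.py 5
```

```text
19.7 F [ 0.17 -0.38 -1.86] sd [0.49 0.56 0.63] P [ 0.5342 -0.2124  0.0804] Z [ 2.e-03 -5.e-04 -1.e+00]
```

Call:
play_rows([
  [1, [0, 0, 0.5], [0, 0.1, 0]],
  [1, [0, 0, 0.2], [0, 0, 0]],
  [1, [0, 0, 0], [0, 0, 0]],
])

```text
clock: 20.0
tool_pos: [0.5346, -0.2125, 0.0733]
orientation: [0.061, 0.998, -0.0, 0.0]
force: [0.2, -0.6, -3.0]
opening: 0.28
```

```bash
python3 avg.py 6
```

```text
20.3 F [ 0.14 -0.06 -1.89] sd [0.34 0.37 0.35] P [ 0.5347 -0.2126  0.0736] Z [ 1.3e-03 -6.0e-04 -1.0e+00]
```

No contact yet; step down about 3 mm.

Call:
play_rows([
  [1, [0, 0, 0.3], [0, 0, 0]],
  [1, [0, 0, 0], [0, 0, 0]],
])

```text
clock: 20.5
tool_pos: [0.535, -0.2126, 0.0709]
orientation: [0.061, 0.998, -0.0, 0.001]
force: [-0.7, 1.2, 0.3]
opening: 0.281
```

```bash
python3 avg.py 8
```

```text
20.9 F [-0.27 -0.02  0.32] sd [0.24 0.39 0.3 ] P [ 0.535  -0.2127  0.0711] Z [ 1.9e-03 -8.0e-04 -1.0e+00]
```

Call:
play_rows([
  [1, [0.1, 0, 0.3], [0, 0.1, 0]],
  [1, [0, 0, 0], [0, 0, 0]],
])

```text
clock: 21.1
tool_pos: [0.5349, -0.2126, 0.0683]
orientation: [0.06, 0.998, -0.0, 0.001]
force: [-0.1, 0.8, 1.1]
opening: 0.279
```

```bash
python3 avg.py 10
```

```text
21.6 F [0.3  0.28 1.42] sd [0.65 0.49 0.55] P [ 0.5348 -0.2127  0.0685] Z [ 0.0019 -0.001  -1.    ]
```

```bash
python3 - <<'E'
from h import *
from workcell import snapshot
a=snapshot('scene');b=snapshot('side')
cv2.imwrite("pics/w13.png",cv2.cvtColor(np.hstack([cv2.resize(a[260:330,200:270],(400,400),interpolation=2),cv2.resize(b[300:370,337:407],(400,400),interpolation=2)]),cv2.COLOR_RGB2BGR))
cv2.imwrite("pics/w14.png",cv2.cvtColor(np.hstack([cv2.resize(a,(400,300)),cv2.resize(b,(400,300))]),cv2.COLOR_RGB2BGR))
E
```

```text
(no output)
```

View pics/w13.png

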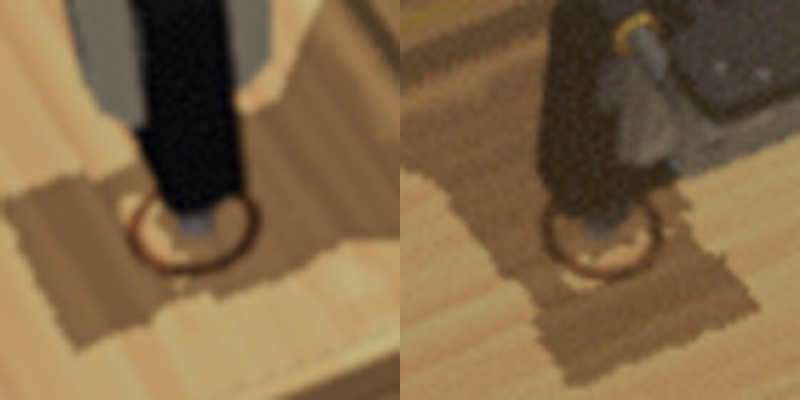

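View pics/w14.png

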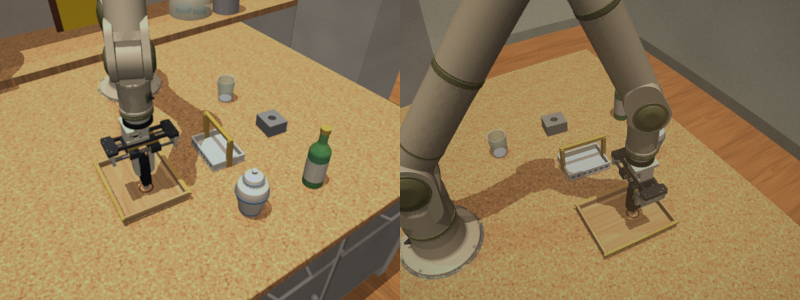

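The tip (scene crop about (195,228), side crop about (600,232)) is inside the ring, near its centre. The caddy stands clear on the counter, and the jar, bottle and tumbler have not moved.

```bash
python3 avg.py 4; python3 -c "
from workcell import robot;print(robot.sign_off())"
```

```text
21.9 F [0.55 0.27 1.85] sd [0.57 0.28 0.63] P [ 0.5348 -0.2127  0.0685] Z [ 0.0019 -0.001  -1.    ]
the job is handed in; nothing more can be done
None
```

I handed the job in at 21.9 s. The caddy is out of the tray and stands upright on the counter, about 10 cm clear. The damp meter is held upright with its sprung tip inside the ring mark.

**Last checks**
- **Tip position:** the tool is about 1 mm from the measured ring centre. Both fixed cameras show the tip inside the ring.
- **Tilt:** the tool is about 0.1° off vertical.
- **Press:** about 3.2–3.6 N above the meter's hanging weight. That puts the tip about 5–6 mm into its 10 mm travel. I inferred this from the wrist force, which has about 0.5 N noise per reading; the tip's travel was not measured directly.
- **Other objects:** in the last pictures the jar, bottle and tumbler look to be where they started.

**Checks that disagreed**
- **Caddy set-down height:** it met the counter about 4–5 mm lower than the tool height had predicted. The wrist force briefly reached about 40 N upward, pressing through the gripped handle. I backed off before letting go.
- **Tip height:** a camera estimate before contact read about 4 mm lower than the tool height implied. Because of that I set the final depth by force.

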